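Make up two station kits

TASK

Make up the two station kits from the things standing close round the two trays (not the spare ones kept at the far right end of the table). In the tray with three compartments, put the spice jar in the narrow end compartment, the larger label roll in the middle and the kitchen timer in the widest, at the other end; in the tray with two compartments, put the dropper bottle in the narrower one and the smaller label roll in the wider one. Set each thing down without dropping it, so that it stands upright (rolls lie flat) on the floor of its compartment.

Things in the scene. Friction and masses are not known exactly. Their poses are not given: they have to be found in the camera images.
- spice_jar_mid (a point): Spice jar, a straight round bottle-like jar with a dark cap, 40 mm diameter, 105 mm tall, standing upright, about 0.11 kg. Point: its centre, on its axis and 52.5 mm above its underside; z is its axis.
- dropper_bottle_mid (a point): Small round brown bottle with a rubber-bulb dropper top, 33 mm diameter body (straight up to 60 mm height), 102 mm tall overall, standing upright, about 0.07 kg. Point: on its axis, 51 mm above its underside (grip the straight body 50 to 60 mm above the underside: lower down, the dropper would meet the gripper's palm); z is its axis.
- kitchen_timer_mid (a point): Upright kitchen timer with a screen and three keys, 27-30 mm thick along its x, 74 mm wide along its y, 66 mm tall, standing on its narrow underside, about 0.11 kg. Point: its centre, 33 mm above its underside. Grip it across its thickness (x).
- label_roll_large_mid (a point): The larger of two rolls of labels: a thick disc with a round hole, lying flat, 64 mm diameter, 30 mm high, about 0.09 kg. Point: its centre, 15 mm above its underside; z is its axis.
- label_roll_small_mid (a point): The smaller of the two rolls of labels, lying flat, 52 mm diameter, 30 mm high, about 0.09 kg. Point: its centre, 15 mm above its underside; z is its axis.
- tray_three: Metal tray fixed to the table, 130 mm along x (inside 124); floor 3 mm and walls 3 mm thick, wall tops 15 mm above the table; bail handles stick out 13 mm at both ends. Origin: underside (table height), mid-length, mid-width. 266 mm along y, three compartments: narrow end one 64 mm wide, centre y = -98 mm; middle 90 mm, centre y = -18 mm; widest, other end, 100 mm, centre y = +80 mm.
- tray_two: Metal tray fixed to the table, 130 mm along x (inside 124); floor 3 mm and walls 3 mm thick, wall tops 15 mm above the table; bail handles stick out 13 mm at both ends. Origin: underside (table height), mid-length, mid-width. 145 mm along y, two compartments: the narrower 58 mm wide, centre y = -40.5 mm; the wider 78 mm wide, centre y = +30.5 mm.
Not all that is in view belongs to the job. Leave any turquoise look-alike of the part that bears spice_jar_mid alone.

How it is judged:
By the outcome, as a careful person would: the job done as asked, in the order asked, and still so for the second after the job is handed in, with the robot touching nothing.
It also fails if it takes over 115 s, if anything falls off the work surface, if the arm or the gripper's body presses on something with over 40 N, if the wrist force passes 120 N, or if a joint passes its speed limit or range.

ROBOT

A 6-joint arm with a two-finger parallel gripper is mounted at the origin on a cart in front of the work surface, level with it; the furniture and walls round the work are solid. World frame = base frame: x ahead of the robot, y to its left, z up, the work surface at z = 0. Lengths are in mm, angles in rad, forces in N, time in s.
With the tool pointing down it reaches from about 350 to 775 mm from the base axis. Payload 7.3 kg.
Tool frame: the origin (TCP) lies at the very end of the fingers, on their centre line; the grasp point (between the pads) lies 19 mm behind it; z points along the fingers, y is the direction in which the jaws open and shut (so a half turn about z gives the same grasp; the last joint's range is limited). The gripper opens to 92 mm and grips with 3 to 60 N. Pads are 19 mm wide; open, the fingers measure 130 mm over their backs; the gripper's body (75 mm by 190 mm) begins 47 mm behind the grasp point.
Start: joints at [-1.253, 0.342, 1.524, -0, 1.275, -0.146], TCP at [234.883, -469.548, 226.741] pointing down, gripper open.
Joint ranges: [-2.53, 2.53], [-0.77, 2.02], [0.04, 2.7], [-1, 4.14], [0.28, 2.66], [-3.11, 3.11]. Speed limits (rad/s): [2.57, 2.57, 3.14, 3.14, 3.14, 3.14].

INTERFACE

Orientations are given as [roll, pitch, yaw] about the fixed x, y, z axes, in that order (R = Rz(yaw) Ry(pitch) Rx(roll)).
In Python, from plant import bot gives the robot as it stands.
- The arm moves only by the tool arm_command, never from a script. Its argument "targets" is a list of rows, each an object of numbers: "x", "y", "z": the shift along the world's x, y, z in cm; "roll": the turn about the world's z in rad. In form: [{"x": .., "y": .., "z": .., "roll": ..}, ...]. A call has 1 to 8 rows; each row is the pose to reach, as a shift and turn from the pose commanded when the call began; what a row does not reach only later rows make up. A row lasts 1/12 s, in which the tool goes at most 41.7 mm and 7.16 degrees, less where a joint would pass 70% of its speed; a pose out of reach is approached as far as the arm can. A call with a gripper value outside its range is refused whole. "fingers" is the opening, from 0 (shut) to 1 (fully open), set as the call begins (left out, the last holds). The fingers move at their own pace and stop on an object; the grip force is fixed at half the most. Time passes only in rows, so rows that repeat a pose let the fingers close. It gives the time, the measured TCP pose, the force and the opening at its end, in the units of the state.
- bot.get_obs(): the state, without advancing time (a new reading comes with each control period).
- bot.capture(name): name is "side" or "top"; returns a dict with "img" (400x640x3 uint8, blue, green, red), "fx", "fy", "cx", "cy" (pixels), "position" and "rotation" of the camera in the world. Camera axes: x right, y down, z forward; pixel columns grow to the right and rows downward; lengths in mm; the calibration is good to about 2 mm. A picture is of the moment at which its call begins. There is no depth.
- bot.close_job(): hands the job in, once; it reports no verdict.
The state is a dict: "time": time; "joint_positions": joint angles; "dq": joint speeds; "tau": joint torques, N m; "tool_pos": TCP position; "tcp_rot": TCP orientation; "contact_force": force on the tool from outside, world axes, zero at the start; "moment": the same for the moment, N m; "grip_width": finger opening in mm.
Only numpy, scipy, OpenCV 4.12 (cv2) and the standard library are available. Lean on these libraries where they do the work, as an engineer would, in place of code of your own. Each camera call takes 0.05 s, during which the arm holds its last target.

## Working session

There is one attempt and no reset: what is moved stays moved. The work goes in short steps, Python scripts to look and compute and a tool call to move; the robot and the scene stay as the last step left them, time stands still between calls to the robot, and variables do not carry over. Pictures are saved under pics/ and viewed, and the job is handed in when it is done.

Besides the shell and the picture viewer there is one more tool, called after "Emit:" as name(argument=value, ...) on one line, values as JSON. arm_command: Moves the arm, as the interface text tells. Its arguments: {"type":"object","properties":{"targets":{"type":"array","items":{"type":"object","properties":{"x":{"type":"number"},"y":{"type":"number"},"z":{"type":"number"},"roll":{"type":"number"}}}},"fingers":{"type":"number"}},"required":["targets"]}

```bash
ls; mkdir -p pics
cat > h.py <<'E'
import numpy as np, cv2
from plant import bot
def cap(n,f):
    c=bot.capture(n); cv2.imwrite('pics/'+f,c['img']); np.save('pics/'+f+'.npy',c,allow_pickle=True); return c
def load(f): return np.load('pics/'+f+'.npy',allow_pickle=True).item()
def ray(c,u,v,z):
    R=np.array(c['rotation']);p=np.array(c['position'])
    d=R@np.array([(u-c['cx'])/c['fx'],(v-c['cy'])/c['fy'],1.]); return p+d*(z-p[2])/d[2]
def proj(c,P):
    R=np.array(c['rotation']);q=R.T@(np.array(P)-np.array(c['position'])); return c['fx']*q[0]/q[2]+c['cx'],c['fy']*q[1]/q[2]+c['cy']
E
python3 - <<'E'
from h import *
for n in('top','side'):
    c=cap(n,n+'0.png'); print({k:c[k] for k in c if k!='img'})
print(bot.get_obs())
E
```

```text
pics
{'fx': 372.6149629463022, 'fy': 372.6149629463022, 'cx': 321.5570815208155, 'cy': 206.5929322822667, 'position': array([ 367.85897236,  -15.08367466, 1188.72483812]), 'rotation': array([-3.00116837,  0.00739357, -1.55262815])}
{'fx': 443.99722272615975, 'fy': 443.99722272615975, 'cx': 315.9041586781563, 'cy': 195.35881239783743, 'position': array([  211.94939422, -1374.07439804,   619.36680823]), 'rotation': array([-1.94812005,  0.01092315, -0.25339438])}
{'time': 0.1, 'joint_positions': array([-1.25301157e+00,  3.42590870e-01,  1.52493075e+00, -1.85132092e-05,
        1.27538113e+00, -1.46059306e-01]), 'dq': array([ 0.00035208, -0.00237033, -0.00262728,  0.00175442,  0.00102093,
        0.00028097]), 'tau': array([ 1.83265423e-03, -4.32003772e+01, -2.44693905e+01,  7.19611114e-02,
        5.26055612e-02, -3.62208482e-05]), 'tool_pos': array([ 234.75174766, -469.18625291,  226.14349519]), 'tcp_rot': array([-3.14029393e+00, -1.73156474e-04,  4.63849351e-01]), 'contact_force': array([-0.11037767,  0.96873812, -0.37584996]), 'moment': array([-0.00822996,  0.01730552, -0.01688474]), 'grip_width': 91.77347347147052}
```

View pics/top0.png

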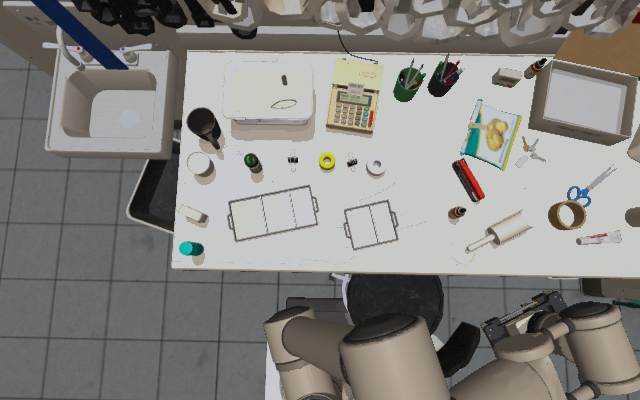

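View pics/side0.png

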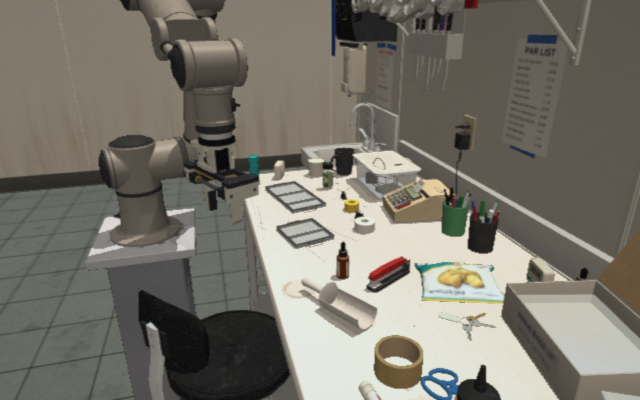

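Run:
```python
from h import *
c=load('top0.png')
cv2.imwrite('pics/topc.png',cv2.resize(c['img'][80:260,140:460],None,fx=2.5,fy=2.5,interpolation=cv2.INTER_CUBIC))
```

```text
(no output)
```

View pics/topc.png

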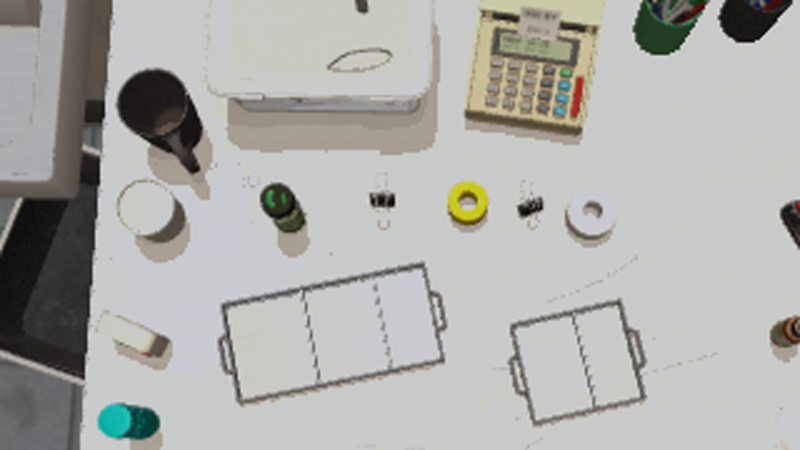

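```bash
cat >> h.py <<'E'
from scipy.spatial.transform import Rotation as Ro
def cap(n,f):
    c=bot.capture(n); c['rotation']=Ro.from_euler('xyz',c['rotation']).as_matrix(); cv2.imwrite('pics/'+f,c['img']); np.save('pics/'+f+'.npy',c,allow_pickle=True); return c
def load(f):
    c=np.load('pics/'+f+'.npy',allow_pickle=True).item()
    if np.array(c['rotation']).shape==(3,): c['rotation']=Ro.from_euler('xyz',c['rotation']).as_matrix()
    return c
E
python3 - <<'E'
from h import *
c=load('top0.png'); s=load('side0.png')
def P(n,u,v,z): print(n,ray(c,u,v,z).round(0)[:2])
f=lambda x,y:(140+x/2.5,80+y/2.5)
P('jar top',*f(277,200),105);P('jar bottomish',*f(293,222),0)
P('yellow',*f(468,200),30);P('grey',*f(591,212),30)
P('timer',*f(133,335),50);P('drop',*f(795,330),40); P('turq',*f(120,420),100)
for p in [(222,302),(423,264),(443,361),(240,403)]:P('t3',*f(*p),15)
for p in [(512,323),(621,300),(645,400),(534,423)]:P('t2',*f(*p),15)
for n,z in [('drop',0)]: pass
def S(n,u,v,z): print('side',n,ray(s,u,v,z).round(0)[:2])
S('drop',343,277,0);S('grey',365,231,0);S('yellow',352,210,0);S('jar',328,187,0)
# crops
cv2.imwrite('pics/s_a.png',cv2.resize(s['img'][140:290,230:420],None,fx=4,fy=4,interpolation=cv2.INTER_CUBIC))
cv2.imwrite('pics/t_a.png',np.hstack([cv2.resize(c['img'][y:y+50,x:x+50],(390,390),interpolation=cv2.INTER_CUBIC) for x,y in[(230,138),(170,190)]]))
cv2.imwrite('pics/t_b.png',np.hstack([cv2.resize(c['img'][y:y+50,x:x+50],(390,390),interpolation=cv2.INTER_CUBIC) for x,y in[(432,188),(355,142)]]))
E
```

```text
jar top [658. 210.]
jar bottomish [657. 210.]
yellow [682. -19.]
grey [ 669. -176.]
timer [499. 392.]
drop [ 520. -427.]
turq [393. 383.]
t3 [547. 293.]
t3 [601.  37.]
t3 [477.   9.]
t3 [419. 264.]
t2 [526. -77.]
t2 [ 558. -216.]
t2 [ 432. -245.]
t2 [ 401. -106.]
side drop [ 521. -433.]
side grey [ 669. -196.]
side yellow [683. -28.]
side jar [666. 215.]
```

View pics/s_a.png

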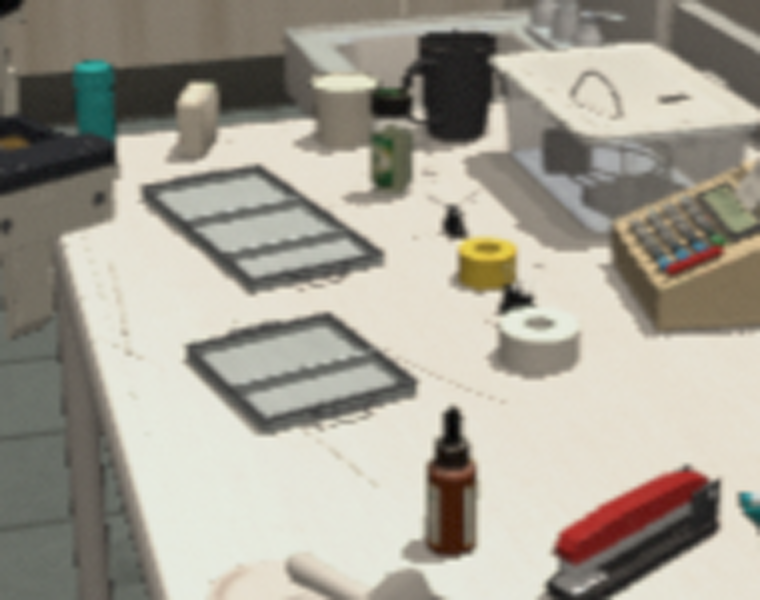

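View pics/t_a.png

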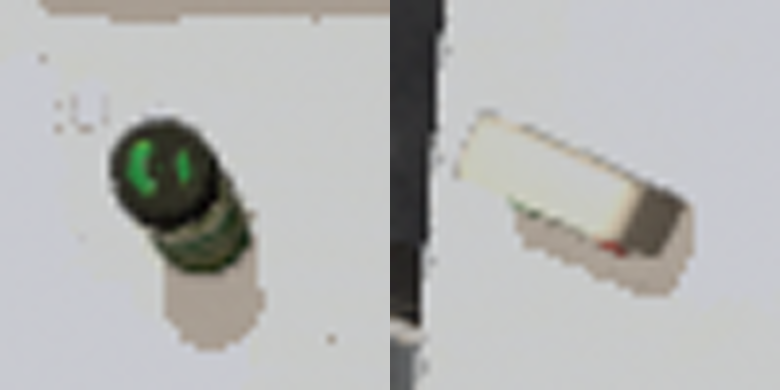

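View pics/t_b.png

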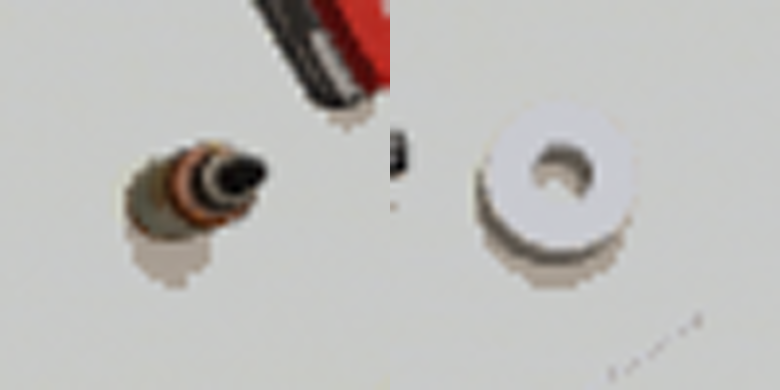

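Run:
```python
from h import *
c=load('top0.png'); s=load('side0.png')
T=lambda n,x,y,x0,y0,z:print('top',n,ray(c,x0+x/7.8,y0+y/7.8,z).round(1)[:2])
S=lambda n,x,y,z:print('side',n,ray(s,230+x/4,140+y/4,z).round(1)[:2])
T('grey',560-390,179,355,142,30);S('grey',541,330,30)
T('grey L',483-390,179,355,142,30);T('grey R',637-390,179,355,142,30)
print('yel',ray(c,140+468/2.5,80+202/2.5,30));S('yel',487,248,30)
T('jar',165,172,230,138,105);S('jar',391,95,105);S('jar base',390,186,5)
T('drop tip',262,172,432,188,100);S('tip',454,412,100);S('dropbase',450,545,6)
# timer top face corners (z=66): 
for p in [(484,110),(458,172),(645,185),(615,245)]:T('timer',p[0]-390,p[1],170,190,66)
T('tim right',687-390,205,170,190,66);T('tim right bot',655-390,258,170,190,0)
S('timer base mid',193,152,0)
print('cup?',ray(c,200,165,0)); print('turq',ray(c,188,248,105), ray(c,198,249,0))
```

```text
top grey [ 668.5 -177.2]
side grey [ 668.7 -197.3]
top grey L [ 668.  -145.7]
top grey R [ 669.  -208.6]
yel [679.55933294 -18.88883293  30.        ]
side yel [682.3 -27.6]
top jar [658.  209.1]
side jar [657.9 189.3]
side jar base [662.  207.7]
top drop tip [ 518.6 -427.6]
side tip [ 520.3 -435.3]
side dropbase [ 517.8 -438.3]
top timer [526.8 422.3]
top timer [502.2 430.8]
top timer [498.3 357.3]
top timer [474.6 367.5]
top tim right [490.8 340.4]
top tim right bot [475.8 373.1]
side timer base mid [494.5 376.8]
cup? [666.71122372 398.14013386   0.        ]
turq [393.01172027 380.72901496 105.        ] [392.86340661 386.99485095   0.        ]
```

Run:
```python
from h import *
c=load('top0.png'); s=load('side0.png')
def circ(im,cam,x,y,z,r,col=(255,0,255)):
    pts=np.array([proj(cam,(x+r*np.cos(a),y+r*np.sin(a),z)) for a in np.linspace(0,6.28,40)])*8
    cv2.polylines(im,[pts.astype(int)],True,col,1,cv2.LINE_AA,0)
def box(im,cam,x,y,yaw,hx,hy,z,y0=0,col=(255,0,0)):
    R=np.array([[np.cos(yaw),-np.sin(yaw)],[np.sin(yaw),np.cos(yaw)]])
    p=[np.r_[np.array([x,y])+R@np.array([a*hx,y0+b*hy]),z] for a,b in((1,1),(1,-1),(-1,-1),(-1,1))]
    pts=np.array([proj(cam,q) for q in p])*8
    cv2.polylines(im,[pts.astype(int)],True,col,1,cv2.LINE_AA)
for n,cam,f in(('t',c,8),('s',s,8)):
    im=cv2.resize(cam['img'],None,fx=8,fy=8,interpolation=cv2.INTER_CUBIC)
    for x,y,h,r in((668.5,-177.2,30,32),(679.6,-18.9,30,26),(658,209.5,105,20),(519,-428.5,102,5)):
        circ(im,cam,x,y,h,r); circ(im,cam,x,y,0,r if r>5 else 16.5)
    box(im,cam,500.5,394.5,-.41,14,37,66);box(im,cam,500.5,394.5,-.41,14,37,0)
    for x,y,w,L,cs in((511,150.8,.208,133,((-98,32),(-18,45),(80,50))),(479.3,-161,.226,72.5,((-40.5,29),(30.5,39)))):
        for y0,h in cs: box(im,cam,x,y,w,62,h,15,y0)
    if n=='t':
        cv2.imwrite('pics/fit_t1.png',cv2.resize(im[1100:2100,1350:3250],(800,421),interpolation=cv2.INTER_AREA))
        cv2.imwrite('pics/fit_t2.png',im[1550:1850,3500:3800])
    else: cv2.imwrite('pics/fit_s1.png',cv2.resize(im[1120:2320,1950:3250],(650,600),interpolation=cv2.INTER_AREA))
```

```text
(no output)
```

View pics/fit_t1.png

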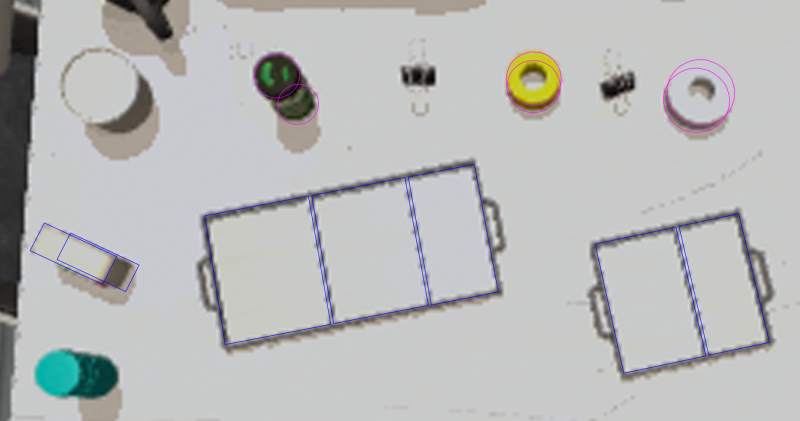

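View pics/fit_s1.png

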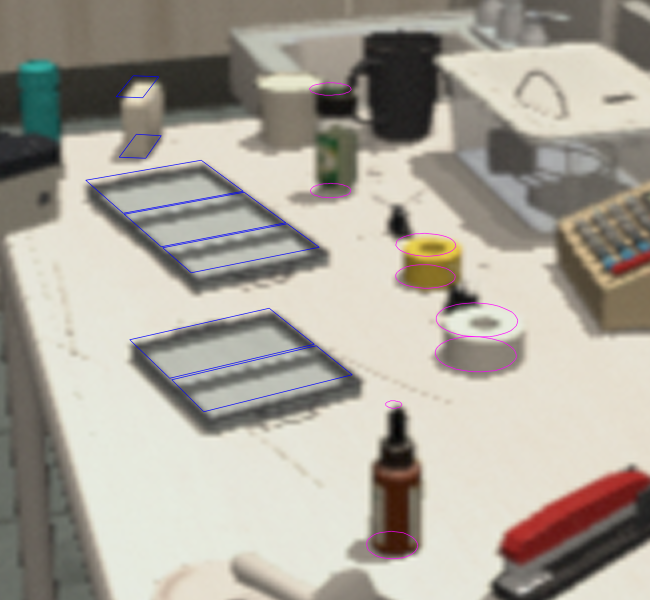

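View pics/fit_t2.png

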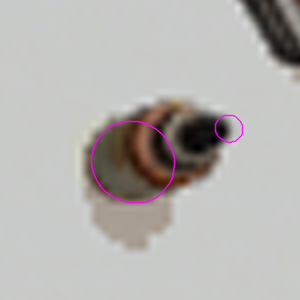

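```bash
cat >> h.py <<'E'
def box(im,cam,x,y,yaw,hx,hy,z,y0=0,col=(255,0,0),sc=8):
    R=np.array([[np.cos(yaw),-np.sin(yaw)],[np.sin(yaw),np.cos(yaw)]])
    p=[np.r_[np.array([x,y])+R@np.array([a*hx,y0+b*hy]),z] for a,b in((1,1),(1,-1),(-1,-1),(-1,1))]
    pts=(np.array([proj(cam,q) for q in p])+.5)*sc
    cv2.polylines(im,[pts.astype(int)],True,col,1,cv2.LINE_AA)
E
python3 - <<'E'
from h import *
c=load('top0.png')
im=cv2.resize(c['img'],None,fx=12,fy=12,interpolation=cv2.INTER_CUBIC)
a=im[195*12:230*12,170*12:220*12].copy()
for d in((500.5,394.5,-.41),):
    box(im,c,*d,14,37,66,sc=12);box(im,c,*d,14,37,0,sc=12,col=(0,0,255))
b=im[195*12:230*12,170*12:220*12]
a=cv2.convertScaleAbs(a,alpha=2.5,beta=-370)
cv2.imwrite('pics/tim.png',cv2.resize(np.vstack([a,b]),None,fx=.7,fy=.7))
E
```

```text
(no output)
```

View pics/tim.png

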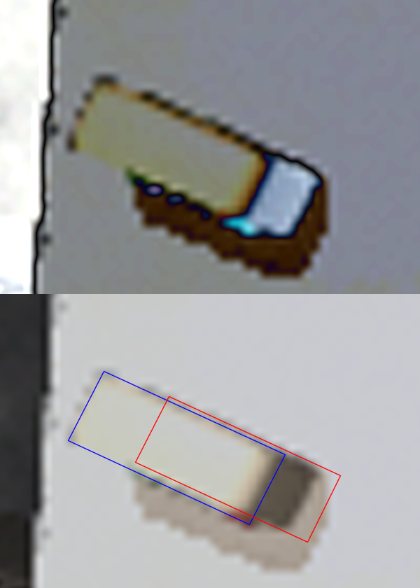

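Emit:
arm_command(targets=[{"x": 42.3,"y": 67.9,"z": 0,"roll": 1.32},{"x": 42.3,"y": 67.9,"z": 0,"roll": 1.32},{"x": 42.3,"y": 67.9,"z": 0,"roll": 1.32},{"x": 42.3,"y": 67.9,"z": 0,"roll": 1.32},{"x": 42.3,"y": 67.9,"z": 0,"roll": 1.32},{"x": 42.3,"y": 67.9,"z": 0,"roll": 1.32},{"x": 42.3,"y": 67.9,"z": 0,"roll": 1.32},{"x": 42.3,"y": 67.9,"z": 0,"roll": 1.32}], fingers=1)

```text
time: 0.77
tool_pos: [411.6, -184.6, 226.7]
tcp_rot: [-3.141, -0.0, 1.47]
contact_force: [0.6, -0.7, 0.1]
grip_width: 91.8
```

Emit:
arm_command(targets=[{"x": 24.7,"y": 39.5,"z": 0,"roll": 0.31},{"x": 24.7,"y": 39.5,"z": 0,"roll": 0.31},{"x": 24.7,"y": 39.5,"z": 0,"roll": 0.31},{"x": 24.7,"y": 39.5,"z": 0,"roll": 0.31},{"x": 24.7,"y": 39.5,"z": 0,"roll": 0.31},{"x": 24.7,"y": 39.5,"z": 0,"roll": 0.31},{"x": 24.7,"y": 39.5,"z": 0,"roll": 0.31},{"x": 24.7,"y": 39.5,"z": 0,"roll": 0.31}])

```text
time: 1.43
tool_pos: [588.4, 98.1, 226.3]
tcp_rot: [-3.141, 0.0, 1.774]
contact_force: [0.3, -0.0, 0.6]
grip_width: 91.7
```

Emit:
arm_command(targets=[{"x": 0,"y": 0,"z": 0},{"x": 0,"y": 0,"z": 0}])

```text
$.targets[0]: bad value
```

Emit:
arm_command(targets=[{"x": 7.0,"y": 11.2,"z": 0,"roll": 0},{"x": 7.0,"y": 11.2,"z": 0,"roll": 0},{"x": 7.0,"y": 11.2,"z": 0,"roll": 0},{"x": 7.0,"y": 11.2,"z": 0,"roll": 0},{"x": 7.0,"y": 11.2,"z": 0,"roll": 0},{"x": 7.0,"y": 11.2,"z": 0,"roll": 0}])

```text
time: 1.93
tool_pos: [657.4, 207.9, 225.6]
tcp_rot: [-3.14, 0.001, 1.775]
contact_force: [0.1, -0.7, 1.1]
grip_width: 91.9
```

Emit:
arm_command(targets=[{"x": 0.05,"y": 0.15,"z": -9,"roll": 0},{"x": 0.05,"y": 0.15,"z": -9,"roll": 0},{"x": 0.05,"y": 0.15,"z": -9,"roll": 0},{"x": 0.05,"y": 0.15,"z": -14,"roll": 0},{"x": 0.05,"y": 0.15,"z": -17.8,"roll": 0},{"x": 0.05,"y": 0.15,"z": -17.8,"roll": 0},{"x": 0.05,"y": 0.15,"z": -17.8,"roll": 0}])

```text
time: 2.52
tool_pos: [656.9, 208.0, 47.6]
tcp_rot: [-3.136, 0.0, 1.773]
contact_force: [-0.6, -1.1, 0.2]
grip_width: 91.9
```

Emit:
arm_command(targets=[{"x": 0,"y": 0,"z": 0,"roll": 0},{"x": 0,"y": 0,"z": 0,"roll": 0},{"x": 0,"y": 0,"z": 0,"roll": 0},{"x": 0,"y": 0,"z": 0,"roll": 0},{"x": 0,"y": 0,"z": 0,"roll": 0},{"x": 0,"y": 0,"z": 0,"roll": 0},{"x": 0,"y": 0,"z": 0,"roll": 0},{"x": 0,"y": 0,"z": 0,"roll": 0}], fingers=0)

```text
time: 3.18
tool_pos: [658.7, 209.6, 49.0]
tcp_rot: [3.141, 0.0, 1.774]
contact_force: [1.2, -0.7, 1.2]
grip_width: 43.0
```

Emit:
arm_command(targets=[{"x": 0,"y": 0,"z": 0,"roll": 0},{"x": 0,"y": 0,"z": 0,"roll": 0},{"x": 0,"y": 0,"z": 0,"roll": 0},{"x": 0,"y": 0,"z": 0,"roll": 0}], fingers=0)

```text
time: 3.52
tool_pos: [658.6, 209.6, 48.9]
tcp_rot: [3.141, -0.0, 1.774]
contact_force: [1.8, -0.3, 1.9]
grip_width: 40.4
```

Run:
```python
from h import *
for n,o,w,y0s in((511,150.8,.208,((-98,'jar'),(-18,'large'),(80,'timer'))),(479.3,-161,.226,((-40.5,'drop'),(30.5,'small')))):
    for y,k in y0s: print(k,n-np.sin(w)*y,o+np.cos(w)*y)
```

```text
jar 531.2373353953011 54.91230393789779
large 514.7170616032186 133.1879741926751
timer 494.47972620791745 229.07567025477732
drop 488.37528230318867 -200.4701057905528
small 472.4655281420431 -131.27559934291702
```

Emit:
arm_command(targets=[{"x": 0,"y": 0,"z": 3,"roll": 0},{"x": 0,"y": 0,"z": 6,"roll": 0},{"x": -2,"y": -2.5,"z": 8,"roll": 0},{"x": -5,"y": -6,"z": 8,"roll": 0},{"x": -7.5,"y": -9,"z": 8,"roll": 0},{"x": -10,"y": -12.2,"z": 8,"roll": 0},{"x": -12.0,"y": -14.6,"z": 8,"roll": 0},{"x": -12.75,"y": -15.45,"z": 8,"roll": 0}])

```text
time: 4.18
tool_pos: [527.3, 52.3, 128.4]
tcp_rot: [-3.138, 0.0, 1.772]
contact_force: [-0.1, 0.3, -2.0]
grip_width: 39.9
```

Emit:
arm_command(targets=[{"x": 0,"y": 0,"z": 0,"roll": 0},{"x": 0,"y": 0,"z": 0,"roll": 0},{"x": 0,"y": 0,"z": -2,"roll": 0},{"x": 0,"y": 0,"z": -4,"roll": 0},{"x": 0,"y": 0,"z": -5.5,"roll": 0},{"x": 0,"y": 0,"z": -6.5,"roll": 0},{"x": 0,"y": 0,"z": -6.8,"roll": 0},{"x": 0,"y": 0,"z": -6.8,"roll": 0}])

```text
time: 4.85
tool_pos: [531.0, 55.7, 59.9]
tcp_rot: [-3.14, -0.0, 1.775]
contact_force: [-0.6, -0.1, -0.7]
grip_width: 39.8
```

Run:
```python
from h import *
for n in('top','side'):
    c=cap(n,n+'1.png')
print(bot.get_obs()['tool_pos'])
a=load('top1.png')['img'][140:260,200:330];b=load('side1.png')['img'][130:250,240:370]
cv2.imwrite('pics/v1.png',cv2.resize(np.hstack([a,b]),None,fx=3,fy=3,interpolation=cv2.INTER_CUBIC))
```

```text
[531.66488988  55.38105414  61.2808139 ]
```

View pics/v1.png

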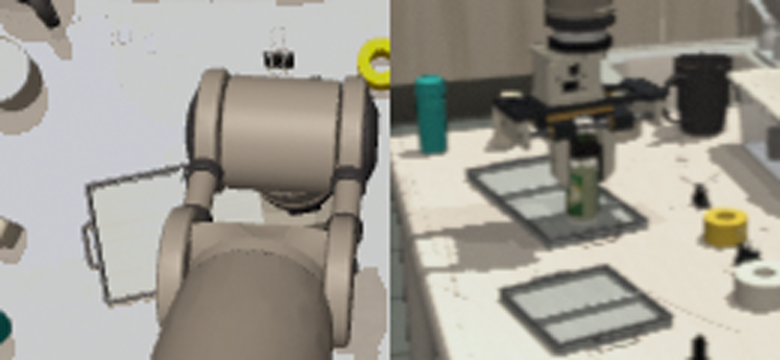

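Emit:
arm_command(targets=[{"x": 0,"y": 0,"z": -0.4,"roll": 0},{"x": 0,"y": 0,"z": -0.7,"roll": 0},{"x": 0,"y": 0,"z": -0.85,"roll": 0},{"x": 0,"y": 0,"z": -0.95,"roll": 0},{"x": 0,"y": 0,"z": -0.95,"roll": 0},{"x": 0,"y": 0,"z": -0.95,"roll": 0}])

```text
time: 5.45
tool_pos: [530.9, 55.0, 51.8]
tcp_rot: [3.141, 0.0, 1.774]
contact_force: [-1.8, 0.1, 6.0]
grip_width: 40.1
```

Emit:
arm_command(targets=[{"x": 0,"y": 0,"z": 0,"roll": 0},{"x": 0,"y": 0,"z": 0,"roll": 0},{"x": 0,"y": 0,"z": 0,"roll": 0},{"x": 0,"y": 0,"z": 0,"roll": 0},{"x": 0,"y": 0,"z": 0,"roll": 0},{"x": 0,"y": 0,"z": 1,"roll": 0},{"x": 0,"y": 0,"z": 3,"roll": 0},{"x": 0,"y": 0,"z": 7,"roll": 0}], fingers=0.8)

```text
time: 6.12
tool_pos: [528.2, 55.0, 119.0]
tcp_rot: [-3.134, -0.002, 1.774]
contact_force: [1.3, -1.3, 0.4]
grip_width: 73.3
```

Emit:
arm_command(targets=[{"x": 0,"y": 0,"z": 3,"roll": 0},{"x": 0,"y": 0,"z": 5,"roll": 0},{"x": 13.7,"y": -23.2,"z": 5,"roll": 0},{"x": 13.7,"y": -23.2,"z": 5,"roll": 0},{"x": 13.7,"y": -23.2,"z": 5,"roll": 0},{"x": 13.7,"y": -23.2,"z": 5,"roll": 0},{"x": 13.7,"y": -23.2,"z": 5,"roll": 0},{"x": 13.7,"y": -23.2,"z": 5,"roll": 0}], fingers=1)

```text
time: 6.78
tool_pos: [658.6, -162.1, 172.2]
tcp_rot: [3.141, 0.0, 1.774]
contact_force: [0.8, -0.0, -0.4]
grip_width: 91.6
```

Emit:
arm_command(targets=[{"x": 0.8,"y": -1.3,"z": 0,"roll": 0},{"x": 0.8,"y": -1.3,"z": 0,"roll": 0},{"x": 0.8,"y": -1.3,"z": 0,"roll": 0}])

```text
time: 7.03
tool_pos: [665.7, -173.9, 171.0]
tcp_rot: [-3.141, -0.001, 1.772]
contact_force: [0.0, 0.4, 0.1]
grip_width: 91.8
```

Run:
```python
from h import *
for n in('top','side'):
    c=cap(n,n+'2.png')
print(bot.get_obs()['tool_pos'])
a=load('top2.png')['img'][120:260,200:330];b=load('side2.png')['img'][120:260,240:400]
cv2.imwrite('pics/v2.png',cv2.resize(np.hstack([a,b]),None,fx=2.7,fy=2.7,interpolation=cv2.INTER_CUBIC))
```

```text
[ 665.51623305 -172.03726379  171.54277846]
```

View pics/v2.png

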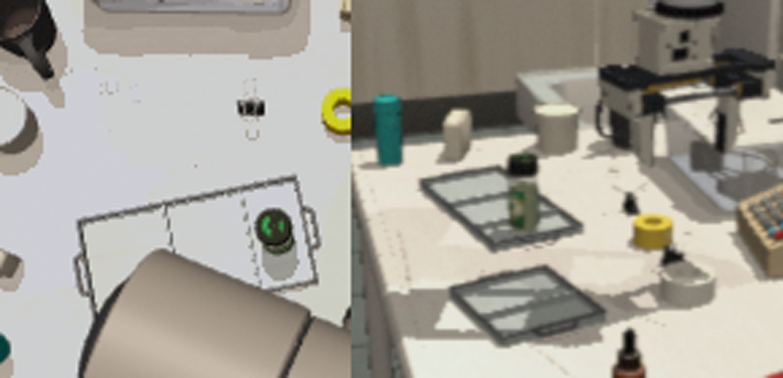

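Emit:
arm_command(targets=[{"x": 0.25,"y": -0.35,"z": -4,"roll": 0},{"x": 0.25,"y": -0.35,"z": -8,"roll": 0},{"x": 0.25,"y": -0.35,"z": -11,"roll": 0},{"x": 0.25,"y": -0.35,"z": -11,"roll": 0},{"x": 0.25,"y": -0.35,"z": -11,"roll": 0}])

```text
time: 7.55
tool_pos: [667.6, -175.0, 60.8]
tcp_rot: [-3.139, -0.002, 1.775]
contact_force: [-0.3, 0.4, 1.3]
grip_width: 91.7
```

Emit:
arm_command(targets=[{"x": 0,"y": 0,"z": 0,"roll": 0}])

```text
time: 7.63
tool_pos: [669.8, -176.3, 64.1]
tcp_rot: [3.138, 0.002, 1.775]
contact_force: [-0.1, 0.1, 0.3]
grip_width: 92.0
```

Settled about (668.7,-176, 62). Down to about 9.

Emit:
arm_command(targets=[{"x": 0,"y": -0.1,"z": -3,"roll": 0},{"x": 0,"y": -0.1,"z": -4.8,"roll": 0},{"x": 0,"y": -0.1,"z": -5.3,"roll": 0},{"x": 0,"y": -0.1,"z": -5.3,"roll": 0},{"x": 0,"y": -0.1,"z": -5.3,"roll": 0},{"x": 0,"y": -0.1,"z": -5.3,"roll": 0}])

```text
time: 8.13
tool_pos: [670.0, -178.2, 10.9]
tcp_rot: [3.138, 0.002, 1.774]
contact_force: [-0.4, 0.0, -0.3]
grip_width: 91.7
```

Emit:
arm_command(targets=[{"x": 0,"y": 0,"z": 0,"roll": 0},{"x": 0,"y": 0,"z": 0,"roll": 0},{"x": 0,"y": 0,"z": 0,"roll": 0},{"x": 0,"y": 0,"z": 0,"roll": 0},{"x": 0,"y": 0,"z": 0,"roll": 0},{"x": 0,"y": 0,"z": 0,"roll": 0},{"x": 0,"y": 0,"z": 0,"roll": 0},{"x": 0,"y": 0,"z": 0,"roll": 0}], fingers=0)

```text
time: 8.8
tool_pos: [668.8, -177.8, 8.6]
tcp_rot: [3.141, 0.0, 1.774]
contact_force: [0.5, 0.6, 2.2]
grip_width: 62.4
```

Emit:
arm_command(targets=[{"x": 0,"y": 0,"z": 2,"roll": 0},{"x": 0,"y": 0,"z": 6,"roll": 0},{"x": 0,"y": 0,"z": 10,"roll": 0},{"x": 0,"y": 1,"z": 14,"roll": 0},{"x": 0,"y": 5,"z": 14.5,"roll": 0},{"x": 0,"y": 9,"z": 14.5,"roll": 0},{"x": 0,"y": 13,"z": 14.5,"roll": 0},{"x": 0,"y": 17,"z": 14.5,"roll": 0}])

```text
time: 9.47
tool_pos: [667.8, -6.4, 153.1]
tcp_rot: [-3.141, -0.0, 1.773]
contact_force: [0.3, 0.1, -0.9]
grip_width: 62.6
```

Emit:
arm_command(targets=[{"x": -2.5,"y": 3,"z": 0,"roll": 0},{"x": -5,"y": 6,"z": 0,"roll": 0},{"x": -8,"y": 8.5,"z": 0,"roll": 0},{"x": -11,"y": 11,"z": 0,"roll": 0},{"x": -14,"y": 13,"z": 0,"roll": 0},{"x": -15.4,"y": 14.1,"z": 0,"roll": 0},{"x": -15.4,"y": 14.1,"z": 0,"roll": 0},{"x": -15.4,"y": 14.1,"z": 0,"roll": 0}])

```text
time: 10.13
tool_pos: [514.0, 133.7, 153.4]
tcp_rot: [-3.142, 0.0, 1.776]
contact_force: [0.8, -0.2, -0.3]
grip_width: 62.4
```

Run:
```python
from h import *
for n in('top','side'):
    c=cap(n,n+'3.png')
o=bot.get_obs();print(o['tool_pos'],o['grip_width'])
a=load('top3.png')['img'][120:260,200:330];b=load('side3.png')['img'][120:260,240:400]
cv2.imwrite('pics/v3.png',cv2.resize(np.hstack([a,b]),None,fx=2.7,fy=2.7,interpolation=cv2.INTER_CUBIC))
```

```text
[515.3238817  132.70413448 153.24555749] 62.49700785084415
```

View pics/v3.png

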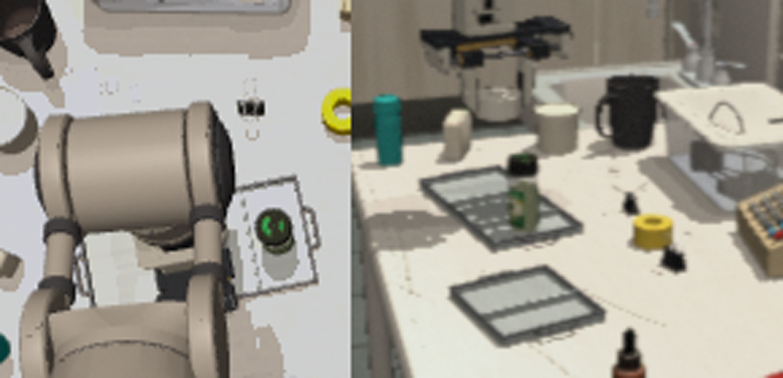

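Emit:
arm_command(targets=[{"x": 0,"y": 0,"z": -4,"roll": 0},{"x": 0,"y": 0,"z": -8,"roll": 0},{"x": 0,"y": 0,"z": -11,"roll": 0},{"x": 0,"y": 0,"z": -12.5,"roll": 0},{"x": 0,"y": 0,"z": -13,"roll": 0},{"x": 0,"y": 0,"z": -13,"roll": 0},{"x": 0,"y": 0,"z": -13,"roll": 0},{"x": 0,"y": 0,"z": -13,"roll": 0}])

```text
time: 10.9
tool_pos: [515.9, 133.0, 24.5]
tcp_rot: [3.139, 0.0, 1.773]
contact_force: [1.4, -0.1, -1.1]
grip_width: 62.6
```

Emit:
arm_command(targets=[{"x": 0,"y": 0,"z": -0.5,"roll": 0},{"x": 0,"y": 0,"z": -0.9,"roll": 0},{"x": 0,"y": 0,"z": -1.1,"roll": 0},{"x": 0,"y": 0,"z": -1.2,"roll": 0},{"x": 0,"y": 0,"z": -1.25,"roll": 0},{"x": 0,"y": 0,"z": -1.25,"roll": 0}])

```text
time: 11.4
tool_pos: [514.4, 133.3, 11.5]
tcp_rot: [3.141, 0.0, 1.774]
contact_force: [-2.8, -1.2, 6.7]
grip_width: 62.6
```

Emit:
arm_command(targets=[{"x": 0,"y": 0,"z": 0,"roll": 0},{"x": 0,"y": 0,"z": 0,"roll": 0},{"x": 0,"y": 0,"z": 0,"roll": 0},{"x": 0,"y": 0,"z": 0,"roll": 0},{"x": 0,"y": 0,"z": 0.3,"roll": 0},{"x": 0,"y": 0,"z": 1,"roll": 0},{"x": 0,"y": 0,"z": 3,"roll": 0},{"x": 0,"y": 0,"z": 7,"roll": 0}], fingers=0.8)

```text
time: 12.07
tool_pos: [511.8, 132.9, 78.4]
tcp_rot: [-3.133, -0.001, 1.774]
contact_force: [0.3, -0.1, -0.2]
grip_width: 73.4
```

Emit:
arm_command(targets=[{"x": 0,"y": 0,"z": 4,"roll": 0},{"x": -0.2,"y": 3,"z": 7,"roll": -0.1},{"x": -1.0,"y": 7,"z": 8,"roll": -0.2},{"x": -1.0,"y": 11,"z": 8,"roll": -0.3},{"x": -1.0,"y": 15,"z": 8,"roll": -0.4},{"x": -1.0,"y": 19,"z": 8,"roll": -0.5},{"x": -1.0,"y": 23,"z": 8,"roll": -0.614},{"x": -1.0,"y": 26.8,"z": 8,"roll": -0.614}], fingers=0.7)

```text
time: 12.73
tool_pos: [504.0, 403.4, 161.6]
tcp_rot: [3.141, -0.001, 1.154]
contact_force: [0.0, 0.2, 0.2]
grip_width: 64.3
```

Emit:
arm_command(targets=[{"x": 0,"y": 0,"z": 0,"roll": 0},{"x": 0,"y": 0,"z": 0,"roll": 0},{"x": 0,"y": 0,"z": 0,"roll": 0}])

```text
time: 12.98
tool_pos: [504.2, 400.8, 160.8]
tcp_rot: [3.141, 0.001, 1.161]
contact_force: [-0.4, 0.1, -0.2]
grip_width: 64.0
```

Run:
```python
from h import *
for n in('top','side'):
    c=cap(n,n+'4.png')
o=bot.get_obs();print(o['tool_pos'],o['tcp_rot'],o['grip_width'])
a=load('top4.png')['img'][120:260,160:330];b=load('side4.png')['img'][120:260,240:360]
cv2.imwrite('pics/v4.png',cv2.resize(np.hstack([a,b]),None,fx=2.7,fy=2.7,interpolation=cv2.INTER_CUBIC))
```

```text
[504.7183464  399.96881875 161.07581185] [3.14143022e+00 3.78561834e-04 1.15862841e+00] 64.00785692797028
```

View pics/v4.png

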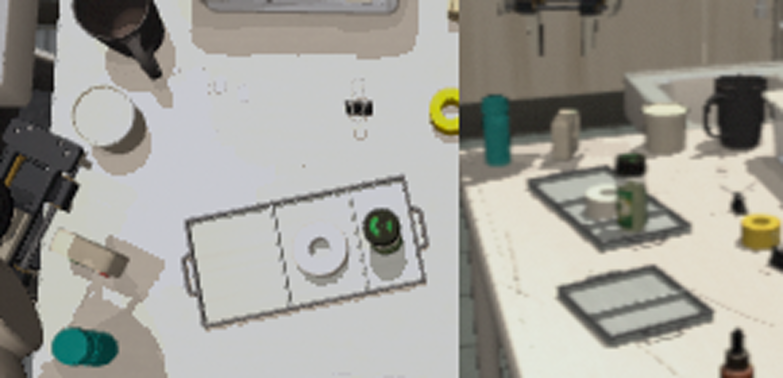

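Emit:
arm_command(targets=[{"x": 0,"y": 0,"z": -4,"roll": 0},{"x": 0,"y": 0,"z": -7,"roll": 0},{"x": 0,"y": 0,"z": -8.3,"roll": 0},{"x": 0,"y": 0,"z": -8.3,"roll": 0},{"x": 0,"y": 0,"z": -8.3,"roll": 0},{"x": 0,"y": 0,"z": -8.3,"roll": 0}])

```text
time: 13.58
tool_pos: [505.7, 401.0, 79.6]
tcp_rot: [3.14, -0.002, 1.159]
contact_force: [-0.4, 0.8, 0.1]
grip_width: 64.6
```

Run:
```python
from h import *
for n in('top','side'):
    c=cap(n,n+'5.png')
o=bot.get_obs();print(o['tool_pos'],o['tcp_rot'],o['grip_width'])
p=o['tool_pos'];j=np.array([.917,-.4,0])
for d in (-32,0,32): print(proj(load('top5.png'),p+j*d),proj(load('side5.png'),p+j*d))
a=load('top5.png')['img'][150:250,150:240];b=load('side5.png')['img'][110:210,230:340]
cv2.imwrite('pics/v5.png',cv2.resize(np.hstack([a,b]),None,fx=4,fy=4,interpolation=cv2.INTER_CUBIC))
```

```text
[505.65268281 401.43560173  79.82218523] [ 3.13949587e+00 -2.85275608e-03  1.15916514e+00] 64.3956319746868
(np.float64(181.8063648910281), np.float64(220.11764001371634)) (np.float64(271.63890540753044), np.float64(157.68119197887466))
(np.float64(186.73165523821532), np.float64(210.48824854947424)) (np.float64(279.0479912730869), np.float64(157.94914599094665))
(np.float64(191.6221386007503), np.float64(200.92690791214372)) (np.float64(286.4953615855776), np.float64(158.21848458289014))
```

View pics/v5.png

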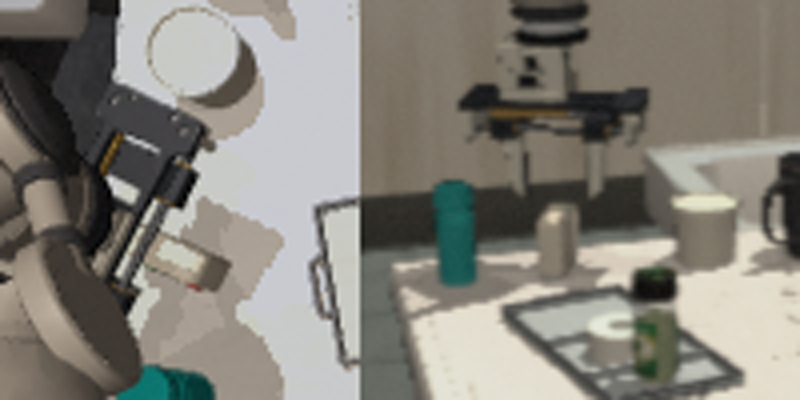

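Emit:
arm_command(targets=[{"x": 0,"y": 0,"z": -1.5,"roll": 0},{"x": 0,"y": 0,"z": -2.7,"roll": 0},{"x": 0,"y": 0,"z": -3.4,"roll": 0},{"x": 0,"y": 0,"z": -3.5,"roll": 0},{"x": 0,"y": 0,"z": -3.5,"roll": 0}])

```text
time: 14.1
tool_pos: [504.2, 401.1, 42.3]
tcp_rot: [-3.141, 0.001, 1.16]
contact_force: [0.5, -0.3, 0.7]
grip_width: 64.5
```

Emit:
arm_command(targets=[{"x": 0,"y": 0,"z": 0,"roll": 0},{"x": 0,"y": 0,"z": 0,"roll": 0},{"x": 0,"y": 0,"z": 0,"roll": 0},{"x": 0,"y": 0,"z": 0,"roll": 0},{"x": 0,"y": 0,"z": 0,"roll": 0},{"x": 0,"y": 0,"z": 0,"roll": 0},{"x": 0,"y": 0,"z": 0,"roll": 0},{"x": 0,"y": 0,"z": 0,"roll": 0}], fingers=0)

```text
time: 14.77
tool_pos: [504.5, 401.3, 42.9]
tcp_rot: [3.141, -0.0, 1.16]
contact_force: [-0.3, 0.4, 0.9]
grip_width: 27.0
```

Emit:
arm_command(targets=[{"x": 0,"y": 0,"z": 2,"roll": 0},{"x": 0,"y": 0,"z": 5,"roll": 0},{"x": 0,"y": 0,"z": 8,"roll": 0.1},{"x": -0.3,"y": -3,"z": 8.5,"roll": 0.2},{"x": -0.6,"y": -7,"z": 8.5,"roll": 0.3},{"x": -0.9,"y": -11,"z": 8.5,"roll": 0.4},{"x": -1.1,"y": -14.5,"z": 8.5,"roll": 0.5},{"x": -1.1,"y": -16.7,"z": 8.5,"roll": 0.618}])

```text
time: 15.43
tool_pos: [492.5, 231.2, 127.6]
tcp_rot: [-3.14, 0.001, 1.782]
contact_force: [0.2, 0.3, -1.6]
grip_width: 26.7
```

Emit:
arm_command(targets=[{"x": 0,"y": 0,"z": 0,"roll": 0},{"x": 0,"y": 0,"z": 0,"roll": 0},{"x": 0,"y": 0,"z": 0,"roll": 0}])

```text
time: 15.68
tool_pos: [493.7, 234.7, 127.8]
tcp_rot: [3.141, -0.0, 1.776]
contact_force: [-0.3, -0.3, -1.3]
grip_width: 26.7
```

Run:
```python
from h import *
for n in('top','side'):
    c=cap(n,n+'6.png')
o=bot.get_obs();print(o['tool_pos'],o['tcp_rot'],o['grip_width'])
a=load('top6.png')['img'][150:260,150:340];b=load('side6.png')['img'][110:220,230:340]
cv2.imwrite('pics/v6.png',cv2.resize(np.hstack([a,b]),None,fx=2.6,fy=2.6,interpolation=cv2.INTER_CUBIC))
```

```text
[493.49031477 235.26823963 127.59897493] [ 3.14144475e+00 -2.59823382e-04  1.77758624e+00] 26.931401533163896
```

View pics/v6.png

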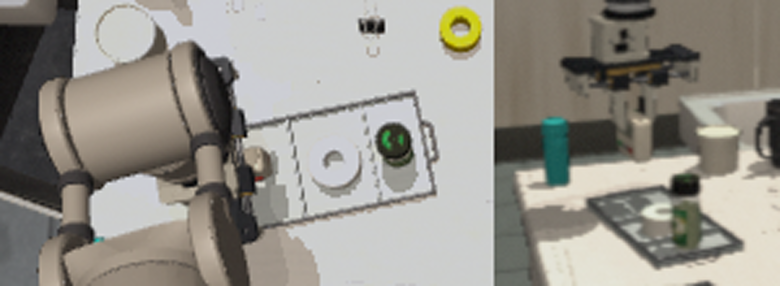

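Run:
```python
from h import *
c=load('top6.png')
im=cv2.resize(c['img'],None,fx=12,fy=12,interpolation=cv2.INTER_CUBIC)
R=np.array([-.206,.978]);p=np.array([493.6,234.7])
b=im[195*12:240*12,225*12:275*12].copy()
for off,col in((-5,(255,0,0)),):
    q=p+off*R
    box(im,c,*q,.208,14,37,151,sc=12,col=col);box(im,c,*q,.208,14,37,85,sc=12,col=(0,0,255))
a=im[195*12:240*12,225*12:275*12]
cv2.imwrite('pics/tim6.png',cv2.resize(np.hstack([a,b]),None,fx=.65,fy=.65))
```

```text
(no output)
```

View pics/tim6.png

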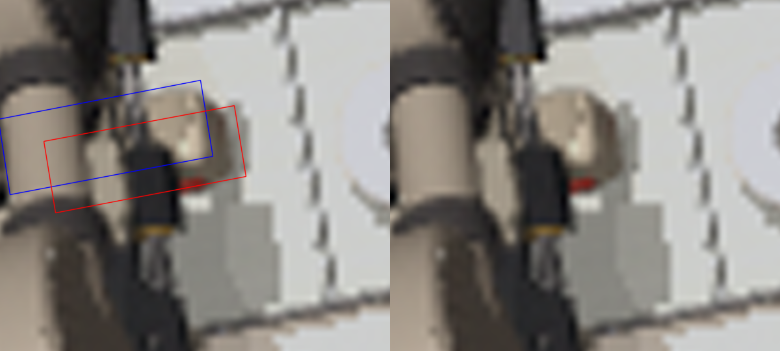

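Emit:
arm_command(targets=[{"x": 0.05,"y": -0.3,"z": -3,"roll": 0},{"x": 0.05,"y": -0.3,"z": -5.5,"roll": 0},{"x": 0.05,"y": -0.3,"z": -6.8,"roll": 0},{"x": 0.05,"y": -0.3,"z": -7.2,"roll": 0},{"x": 0.05,"y": -0.3,"z": -7.2,"roll": 0},{"x": 0.05,"y": -0.3,"z": -7.2,"roll": 0},{"x": 0.05,"y": -0.3,"z": -7.2,"roll": 0}])

```text
time: 16.37
tool_pos: [494.8, 231.9, 56.9]
tcp_rot: [3.139, -0.0, 1.778]
contact_force: [-0.3, 0.2, -1.1]
grip_width: 27.0
```

Emit:
arm_command(targets=[{"x": 0,"y": 0,"z": -0.4,"roll": 0},{"x": 0,"y": 0,"z": -0.7,"roll": 0},{"x": 0,"y": 0,"z": -0.85,"roll": 0},{"x": 0,"y": 0,"z": -0.95,"roll": 0},{"x": 0,"y": 0,"z": -1.0,"roll": 0},{"x": 0,"y": 0,"z": -1.0,"roll": 0}])

```text
time: 16.87
tool_pos: [494.0, 231.2, 45.8]
tcp_rot: [3.141, 0.0, 1.778]
contact_force: [0.1, 0.2, -0.7]
grip_width: 27.2
```

Emit:
arm_command(targets=[{"x": 0,"y": 0,"z": -0.05,"roll": 0},{"x": 0,"y": 0,"z": -0.1,"roll": 0},{"x": 0,"y": 0,"z": -0.1,"roll": 0}])

```text
time: 17.12
tool_pos: [494.1, 231.2, 45.8]
tcp_rot: [3.141, 0.0, 1.778]
contact_force: [-3.2, -1.6, 9.1]
grip_width: 26.8
```

Contact. Release to ~60 mm and rise.

Emit:
arm_command(targets=[{"x": 0,"y": 0,"z": 0,"roll": 0},{"x": 0,"y": 0,"z": 0,"roll": 0},{"x": 0,"y": 0,"z": 0,"roll": 0},{"x": 0,"y": 0,"z": 0,"roll": 0},{"x": 0,"y": 0,"z": 0.5,"roll": 0},{"x": 0,"y": 0,"z": 2,"roll": 0},{"x": 0,"y": 0,"z": 5,"roll": 0},{"x": 0,"y": 0,"z": 9,"roll": 0}], fingers=0.65)

```text
time: 17.78
tool_pos: [492.2, 230.6, 133.5]
tcp_rot: [-3.136, 0.001, 1.778]
contact_force: [0.9, 1.3, 0.6]
grip_width: 59.8
```

Emit:
arm_command(targets=[{"x": 0,"y": 0,"z": 4,"roll": 0},{"x": 2.5,"y": -65.8,"z": 4,"roll": 0},{"x": 2.5,"y": -65.8,"z": 4,"roll": 0},{"x": 2.5,"y": -65.8,"z": 4,"roll": 0},{"x": 2.5,"y": -65.8,"z": 4,"roll": 0},{"x": 2.5,"y": -65.8,"z": 4,"roll": 0},{"x": 2.5,"y": -65.8,"z": 4,"roll": 0},{"x": 2.5,"y": -65.8,"z": 4,"roll": 0}], fingers=0.75)

```text
time: 18.45
tool_pos: [504.8, -62.2, 175.2]
tcp_rot: [3.141, 0.0, 1.778]
contact_force: [1.7, -1.1, 0.2]
grip_width: 68.5
```

Emit:
arm_command(targets=[{"x": 1.4,"y": -36.4,"z": 0,"roll": 0},{"x": 1.4,"y": -36.4,"z": 0,"roll": 0},{"x": 1.4,"y": -36.4,"z": 0,"roll": 0},{"x": 1.4,"y": -36.4,"z": 0,"roll": 0},{"x": 1.4,"y": -36.4,"z": 0,"roll": 0},{"x": 1.4,"y": -36.4,"z": 0,"roll": 0},{"x": 1.4,"y": -36.4,"z": 0,"roll": 0},{"x": 1.4,"y": -36.4,"z": 0,"roll": 0}])

```text
time: 19.12
tool_pos: [517.5, -395.4, 175.1]
tcp_rot: [3.141, 0.0, 1.778]
contact_force: [1.9, 0.1, 0.2]
grip_width: 69.0
```

Emit:
arm_command(targets=[{"x": 0,"y": -3.5,"z": 0,"roll": 0},{"x": 0,"y": -3.5,"z": 0,"roll": 0},{"x": 0,"y": -3.5,"z": 0,"roll": 0},{"x": 0,"y": -3.5,"z": 0,"roll": 0}])

```text
time: 19.45
tool_pos: [517.7, -427.8, 174.5]
tcp_rot: [-3.141, -0.001, 1.777]
contact_force: [1.3, 0.5, -0.5]
grip_width: 68.9
```

Run:
```python
from h import *
for n in('top','side'):
    c=cap(n,n+'7.png')
o=bot.get_obs();print(o['tool_pos'],o['tcp_rot'],o['grip_width'])
p=o['tool_pos']; print(proj(load('side7.png'),[519,-426.5,100]),proj(load('side7.png'),p))
a=load('top7.png')['img'][150:260,170:340];b=load('side7.png')['img'][130:290,290:430]
cv2.imwrite('pics/v7.png',np.hstack([cv2.resize(a,(400,260)),cv2.resize(b,(396,453))[:260*1] if 0 else cv2.resize(b,(228,260))]))
cv2.imwrite('pics/v7b.png',cv2.resize(b,None,fx=3.5,fy=3.5,interpolation=cv2.INTER_CUBIC))
```

```text
[ 518.19124113 -426.91470315  175.05977915] [ 3.14145050e+00 -4.35365352e-04  1.77916788e+00] 68.62079419023944
(np.float64(341.92283861114186), np.float64(241.47870276314464)) (np.float64(341.9859083208409), np.float64(214.274753797581))
```

View pics/v7.png

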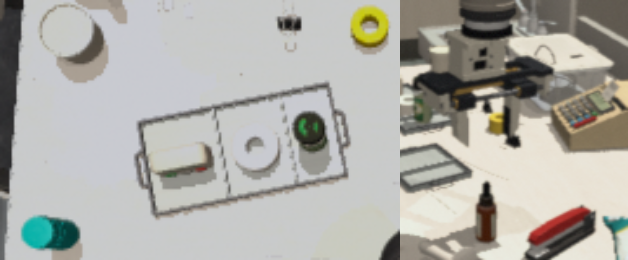

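View pics/v7b.png

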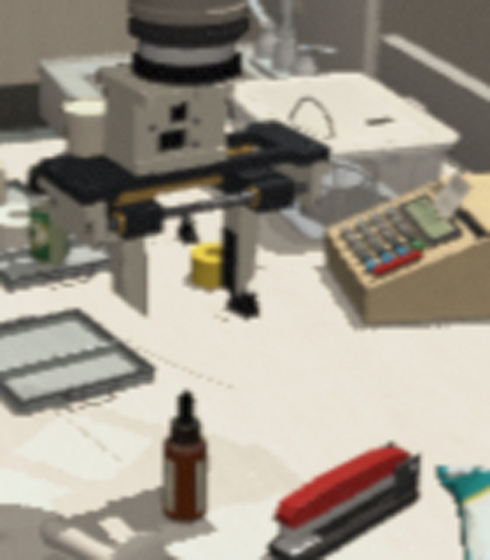

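Emit:
arm_command(targets=[{"x": 0.1,"y": 0.05,"z": -4,"roll": 0},{"x": 0.1,"y": 0.05,"z": -7,"roll": 0},{"x": 0.1,"y": 0.05,"z": -10,"roll": 0},{"x": 0.1,"y": 0.05,"z": -12,"roll": 0},{"x": 0.1,"y": 0.05,"z": -13.2,"roll": 0},{"x": 0.1,"y": 0.05,"z": -13.6,"roll": 0},{"x": 0.1,"y": 0.05,"z": -13.6,"roll": 0},{"x": 0.1,"y": 0.05,"z": -13.6,"roll": 0}])

```text
time: 20.22
tool_pos: [519.8, -428.0, 40.4]
tcp_rot: [3.14, 0.002, 1.778]
contact_force: [0.0, -0.2, 0.5]
grip_width: 68.8
```

Emit:
arm_command(targets=[{"x": 0,"y": 0,"z": 0,"roll": 0},{"x": 0,"y": 0,"z": 0,"roll": 0},{"x": 0,"y": 0,"z": 0,"roll": 0},{"x": 0,"y": 0,"z": 0,"roll": 0},{"x": 0,"y": 0,"z": 0,"roll": 0},{"x": 0,"y": 0,"z": 0,"roll": 0},{"x": 0,"y": 0,"z": 0,"roll": 0},{"x": 0,"y": 0,"z": 0,"roll": 0}], fingers=0)

```text
time: 20.88
tool_pos: [518.9, -427.8, 38.8]
tcp_rot: [3.141, 0.0, 1.778]
contact_force: [0.6, -0.6, 0.2]
grip_width: 31.8
```

Emit:
arm_command(targets=[{"x": 0,"y": 0,"z": 2,"roll": 0},{"x": 0,"y": 0,"z": 5,"roll": 0},{"x": 0,"y": 1,"z": 8,"roll": 0},{"x": -0.5,"y": 5,"z": 8,"roll": 0.02},{"x": -1,"y": 9,"z": 8,"roll": 0.02},{"x": -1.6,"y": 13,"z": 8,"roll": 0.02},{"x": -2.2,"y": 17,"z": 8,"roll": 0.02},{"x": -2.7,"y": 20.5,"z": 8,"roll": 0.02}])

```text
time: 21.55
tool_pos: [490.8, -220.4, 118.7]
tcp_rot: [-3.141, -0.001, 1.798]
contact_force: [1.3, 0.5, -1.0]
grip_width: 31.9
```

Emit:
arm_command(targets=[{"x": -0.35,"y": 2.2,"z": 0,"roll": 0},{"x": -0.35,"y": 2.2,"z": 0,"roll": 0},{"x": -0.35,"y": 2.2,"z": 0,"roll": 0},{"x": -0.35,"y": 2.2,"z": 0,"roll": 0}])

```text
time: 21.88
tool_pos: [488.8, -201.5, 119.0]
tcp_rot: [3.141, 0.001, 1.798]
contact_force: [-0.1, 0.1, -0.8]
grip_width: 31.5
```

Run:
```python
from h import *
for n in('top','side'):
    c=cap(n,n+'8.png')
o=bot.get_obs();print(o['tool_pos'],o['tcp_rot'],o['grip_width'])
a=load('top8.png')['img'][150:280,270:420];b=load('side8.png')['img'][130:260,250:380]
cv2.imwrite('pics/v8.png',cv2.resize(np.hstack([a,b]),None,fx=2.8,fy=2.8,interpolation=cv2.INTER_CUBIC))
```

```text
[ 488.65097886 -202.04689091  118.69550846] [3.14120508e+00 5.25987531e-04 1.79656065e+00] 31.361586235183555
```

View pics/v8.png

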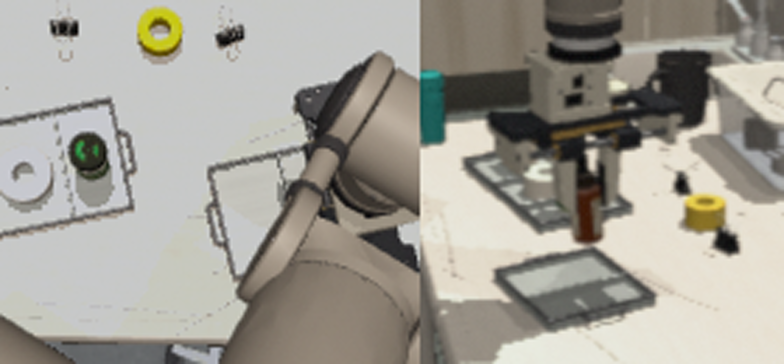

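Emit:
arm_command(targets=[{"x": 0,"y": 0.1,"z": -3,"roll": 0},{"x": 0,"y": 0.1,"z": -5,"roll": 0},{"x": 0,"y": 0.1,"z": -6.3,"roll": 0},{"x": 0,"y": 0.1,"z": -6.8,"roll": 0},{"x": 0,"y": 0.1,"z": -6.8,"roll": 0},{"x": 0,"y": 0.1,"z": -6.8,"roll": 0},{"x": 0,"y": 0.1,"z": -6.8,"roll": 0}])

```text
time: 22.57
tool_pos: [489.0, -200.6, 51.6]
tcp_rot: [3.14, 0.001, 1.797]
contact_force: [0.8, -0.1, -0.8]
grip_width: 31.4
```

Emit:
arm_command(targets=[{"x": 0,"y": 0,"z": -0.4,"roll": 0},{"x": 0,"y": 0,"z": -0.65,"roll": 0},{"x": 0,"y": 0,"z": -0.8,"roll": 0},{"x": 0,"y": 0,"z": -0.87,"roll": 0},{"x": 0,"y": 0,"z": -0.9,"roll": 0},{"x": 0,"y": 0,"z": -0.9,"roll": 0}])

```text
time: 23.07
tool_pos: [488.4, -199.8, 41.8]
tcp_rot: [3.142, 0.0, 1.798]
contact_force: [-0.3, -0.5, 0.2]
grip_width: 31.5
```

Emit:
arm_command(targets=[{"x": 0,"y": 0,"z": -0.05,"roll": 0},{"x": 0,"y": 0,"z": -0.1,"roll": 0},{"x": 0,"y": 0,"z": -0.1,"roll": 0}])

```text
time: 23.32
tool_pos: [488.6, -200.1, 41.6]
tcp_rot: [3.141, 0.001, 1.798]
contact_force: [-2.1, 0.8, 6.8]
grip_width: 31.8
```

Emit:
arm_command(targets=[{"x": 0,"y": 0,"z": 0,"roll": 0},{"x": 0,"y": 0,"z": 0,"roll": 0},{"x": 0,"y": 0,"z": 0,"roll": 0},{"x": 0,"y": 0,"z": 0,"roll": 0},{"x": 0,"y": 0,"z": 0.5,"roll": 0},{"x": 0,"y": 0,"z": 2,"roll": 0},{"x": 0,"y": 0,"z": 5,"roll": 0},{"x": 0,"y": 0,"z": 9,"roll": 0}], fingers=0.7)

```text
time: 23.98
tool_pos: [486.7, -198.9, 129.6]
tcp_rot: [-3.137, -0.004, 1.798]
contact_force: [2.1, -0.6, 0.1]
grip_width: 64.3
```

Emit:
arm_command(targets=[{"x": 0,"y": 0,"z": 3,"roll": 0},{"x": 3,"y": 3,"z": 4,"roll": -0.12},{"x": 6,"y": 5.7,"z": 4,"roll": -0.24},{"x": 9,"y": 8.5,"z": 4,"roll": -0.36},{"x": 11,"y": 10.5,"z": 4,"roll": -0.48},{"x": 13,"y": 12,"z": 4,"roll": -0.6},{"x": 15,"y": 14,"z": 4,"roll": -0.72},{"x": 17,"y": 16,"z": 4,"roll": -0.84}], fingers=0.85)

```text
time: 24.65
tool_pos: [659.2, -38.7, 170.9]
tcp_rot: [3.142, 0.0, 0.952]
contact_force: [0.8, -0.5, 0.9]
grip_width: 78.2
```

Run:
```python
from h import *
c=load('top7.png')
h=cv2.cvtColor(c['img'],cv2.COLOR_BGR2HSV)
m=cv2.inRange(h,(22,150,120),(38,255,255)); m[:140]=0;m[190:]=0;m[:,:300]=0;m[:,350:]=0
ys,xs=np.nonzero(m);print(len(xs),xs.min(),xs.max(),ys.min(),ys.max())
for z in (30,):print(ray(c,(xs.min()+xs.max())/2,ys.min()+(xs.max()-xs.min())/2,z))
print('box corner',ray(c,312,122,100),'calc',ray(c,328,132,40),ray(c,376,138,40))
```

```text
153 319 334 153 168
[680.50854611 -16.63610311  30.        ]
box corner [781.56960474  29.6337204  100.        ] calc [771.73410397 -19.89659494  40.        ] [ 754.20945501 -173.45020703   40.        ]
```

Emit:
arm_command(targets=[{"x": 2.1,"y": 2.1,"z": 0,"roll": -0.12},{"x": 2.1,"y": 2.1,"z": 0,"roll": -0.24},{"x": 2.1,"y": 2.1,"z": 0,"roll": -0.36},{"x": 2.1,"y": 2.1,"z": -2,"roll": -0.435},{"x": 2.1,"y": 2.1,"z": -5,"roll": -0.435},{"x": 2.1,"y": 2.1,"z": -9,"roll": -0.435},{"x": 2.1,"y": 2.1,"z": -11,"roll": -0.435},{"x": 2.1,"y": 2.1,"z": -11,"roll": -0.435}])

```text
time: 25.32
tool_pos: [675.7, -18.3, 54.9]
tcp_rot: [-3.135, 0.009, 0.523]
contact_force: [-1.2, 0.8, -0.6]
grip_width: 77.8
```

Emit:
arm_command(targets=[{"x": 0,"y": 0,"z": 0,"roll": 0},{"x": 0,"y": 0,"z": 0,"roll": 0}])

```text
time: 25.48
tool_pos: [680.7, -19.0, 62.8]
tcp_rot: [3.14, -0.003, 0.523]
contact_force: [-0.7, 0.3, 0.8]
grip_width: 78.1
```

Run:
```python
from h import *
for n in('top','side'):
    c=cap(n,n+'9.png')
o=bot.get_obs();print(o['tool_pos'],o['tcp_rot'],o['grip_width'])
a=load('top9.png')['img'][110:250,260:420];b=load('side9.png')['img'][130:270,270:400]
cv2.imwrite('pics/v9.png',cv2.resize(np.hstack([a,b]),None,fx=2.7,fy=2.7,interpolation=cv2.INTER_CUBIC))
```

```text
[680.89727705 -19.01914551  63.44845171] [ 3.13876507 -0.0035118   0.52280509] 77.52763638327733
```

View pics/v9.png

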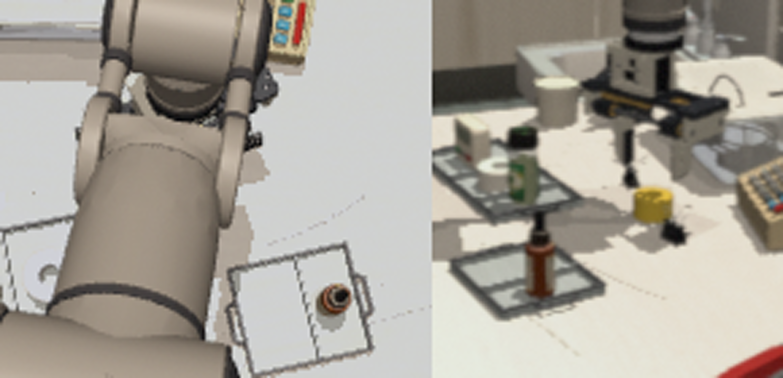

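Emit:
arm_command(targets=[{"x": 0,"y": 0.1,"z": -3,"roll": 0},{"x": 0,"y": 0.1,"z": -4.5,"roll": 0},{"x": 0,"y": 0.1,"z": -5.1,"roll": 0},{"x": 0,"y": 0.1,"z": -5.1,"roll": 0},{"x": 0,"y": 0.1,"z": -5.1,"roll": 0},{"x": 0,"y": 0.1,"z": -5.1,"roll": 0}])

```text
time: 26.08
tool_pos: [680.6, -18.0, 11.7]
tcp_rot: [3.14, -0.003, 0.523]
contact_force: [1.1, -0.2, 0.3]
grip_width: 78.0
```

Emit:
arm_command(targets=[{"x": 0,"y": 0,"z": 0,"roll": 0},{"x": 0,"y": 0,"z": 0,"roll": 0},{"x": 0,"y": 0,"z": 0,"roll": 0},{"x": 0,"y": 0,"z": 0,"roll": 0},{"x": 0,"y": 0,"z": 0,"roll": 0},{"x": 0,"y": 0,"z": 0,"roll": 0},{"x": 0,"y": 0,"z": 0,"roll": 0},{"x": 0,"y": 0,"z": 0,"roll": 0}], fingers=0)

```text
time: 26.75
tool_pos: [679.6, -17.9, 10.0]
tcp_rot: [3.141, -0.0, 0.523]
contact_force: [-0.1, -0.2, 2.6]
grip_width: 50.8
```

Emit:
arm_command(targets=[{"x": 0,"y": 0,"z": 2,"roll": 0},{"x": 0,"y": 0,"z": 5,"roll": 0},{"x": 0,"y": 0,"z": 9,"roll": 0},{"x": -2,"y": 0,"z": 12.5,"roll": 0.12},{"x": -5.5,"y": -1,"z": 14,"roll": 0.24},{"x": -9,"y": -3,"z": 14,"roll": 0.36},{"x": -12,"y": -5,"z": 14,"roll": 0.48},{"x": -15,"y": -7,"z": 14,"roll": 0.6}])

```text
time: 27.42
tool_pos: [527.5, -88.0, 149.9]
tcp_rot: [3.141, 0.0, 1.13]
contact_force: [0.6, -0.8, -1.6]
grip_width: 50.8
```

Emit:
arm_command(targets=[{"x": -3,"y": -2,"z": 0,"roll": 0.12},{"x": -5.7,"y": -4.3,"z": 0,"roll": 0.24},{"x": -5.7,"y": -4.3,"z": 0,"roll": 0.36},{"x": -5.7,"y": -4.3,"z": 0,"roll": 0.48},{"x": -5.7,"y": -4.3,"z": 0,"roll": 0.6},{"x": -5.7,"y": -4.3,"z": 0,"roll": 0.674},{"x": -5.7,"y": -4.3,"z": 0,"roll": 0.674},{"x": -5.7,"y": -4.3,"z": 0,"roll": 0.674}])

```text
time: 28.08
tool_pos: [472.2, -130.7, 149.5]
tcp_rot: [-3.141, -0.0, 1.794]
contact_force: [0.0, 0.2, -1.6]
grip_width: 50.6
```

Run:
```python
from h import *
for n in('top','side'):
    c=cap(n,n+'10.png')
o=bot.get_obs();print(o['tool_pos'],o['tcp_rot'],o['grip_width'])
a=load('top10.png')['img'][130:260,200:420];b=load('side10.png')['img'][130:260,250:380]
cv2.imwrite('pics/v10.png',cv2.resize(np.hstack([a,b]),None,fx=2.2,fy=2.2,interpolation=cv2.INTER_CUBIC))
```

```text
[ 472.29645439 -130.68750983  149.59843239] [-3.14141784e+00 -2.14335472e-04  1.79476210e+00] 50.71853640960742
```

View pics/v10.png

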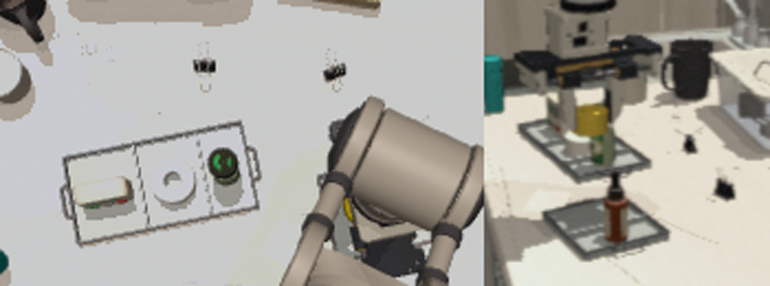

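Emit:
arm_command(targets=[{"x": 0,"y": 0,"z": -4,"roll": 0},{"x": 0,"y": 0,"z": -8,"roll": 0},{"x": 0,"y": 0,"z": -10.5,"roll": 0},{"x": 0,"y": 0,"z": -12,"roll": 0},{"x": 0,"y": 0,"z": -12.5,"roll": 0},{"x": 0,"y": 0,"z": -12.5,"roll": 0},{"x": 0,"y": 0,"z": -12.5,"roll": 0},{"x": 0,"y": 0,"z": -12.5,"roll": 0}])

```text
time: 28.85
tool_pos: [473.3, -131.2, 26.0]
tcp_rot: [3.139, 0.002, 1.797]
contact_force: [-0.5, -0.7, -1.4]
grip_width: 50.7
```

Emit:
arm_command(targets=[{"x": 0,"y": 0,"z": -0.5,"roll": 0},{"x": 0,"y": 0,"z": -0.9,"roll": 0},{"x": 0,"y": 0,"z": -1.05,"roll": 0},{"x": 0,"y": 0,"z": -1.15,"roll": 0},{"x": 0,"y": 0,"z": -1.18,"roll": 0},{"x": 0,"y": 0,"z": -1.18,"roll": 0}])

```text
time: 29.35
tool_pos: [472.3, -130.8, 13.0]
tcp_rot: [3.142, -0.0, 1.797]
contact_force: [-0.6, -0.2, -1.8]
grip_width: 50.7
```

Emit:
arm_command(targets=[{"x": 0,"y": 0,"z": -0.05,"roll": 0},{"x": 0,"y": 0,"z": -0.1,"roll": 0},{"x": 0,"y": 0,"z": -0.1,"roll": 0}])

```text
time: 29.6
tool_pos: [472.4, -130.9, 12.9]
tcp_rot: [3.141, 0.0, 1.797]
contact_force: [-4.2, 0.7, 10.2]
grip_width: 50.9
```

Emit:
arm_command(targets=[{"x": 0,"y": 0,"z": 0,"roll": 0},{"x": 0,"y": 0,"z": 0,"roll": 0},{"x": 0,"y": 0,"z": 0,"roll": 0},{"x": 0,"y": 0,"z": 0,"roll": 0},{"x": 0,"y": 0,"z": 0.3,"roll": 0},{"x": 0,"y": 0,"z": 1,"roll": 0},{"x": 0,"y": 0,"z": 3.5,"roll": 0},{"x": 0,"y": 0,"z": 7.5,"roll": 0}], fingers=0.75)

```text
time: 30.27
tool_pos: [470.2, -129.9, 85.5]
tcp_rot: [-3.136, -0.004, 1.797]
contact_force: [0.3, -0.6, -0.6]
grip_width: 68.9
```

Emit:
arm_command(targets=[{"x": 0,"y": 0,"z": 4,"roll": 0},{"x": 0,"y": 0,"z": 8,"roll": 0},{"x": 0,"y": 0,"z": 11,"roll": 0},{"x": 0,"y": -4,"z": 11,"roll": 0},{"x": 0,"y": -8,"z": 11,"roll": 0},{"x": 0,"y": -12,"z": 11,"roll": 0},{"x": 0,"y": -16,"z": 11,"roll": 0},{"x": 0,"y": -20,"z": 11,"roll": 0}])

```text
time: 30.93
tool_pos: [472.0, -332.5, 197.8]
tcp_rot: [3.141, 0.001, 1.797]
contact_force: [1.5, 0.4, -0.6]
grip_width: 69.0
```

Emit:
arm_command(targets=[{"x": 0,"y": -4,"z": 0,"roll": 0},{"x": 0,"y": -8,"z": 0,"roll": 0},{"x": 0,"y": -10,"z": 0,"roll": 0},{"x": 0,"y": -10,"z": 0,"roll": 0},{"x": 0,"y": -10,"z": 0,"roll": 0}])

```text
time: 31.35
tool_pos: [471.8, -431.4, 196.7]
tcp_rot: [-3.141, -0.001, 1.795]
contact_force: [0.2, 1.2, 0.3]
grip_width: 68.7
```

Run:
```python
from h import *
for n in('top','side'):
    c=cap(n,n+'11.png')
o=bot.get_obs();print(o['time'],o['tool_pos'],o['dq'].round(3))
a=load('top11.png')['img'][140:260,170:420];b=load('side11.png')['img'][140:260,220:350]
cv2.imwrite('pics/v11.png',cv2.resize(a,None,fx=3.2,fy=3.2,interpolation=cv2.INTER_CUBIC))
cv2.imwrite('pics/v11b.png',cv2.resize(b,None,fx=5,fy=5,interpolation=cv2.INTER_CUBIC))
```

```text
31.45 [ 472.38539813 -429.63974582  197.10350449] [ 0.014 -0.011  0.006 -0.002 -0.002 -0.003]
```

View pics/v11.png

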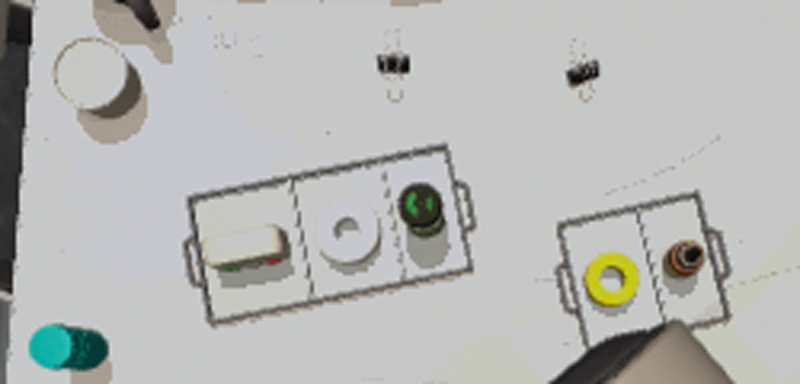

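View pics/v11b.png

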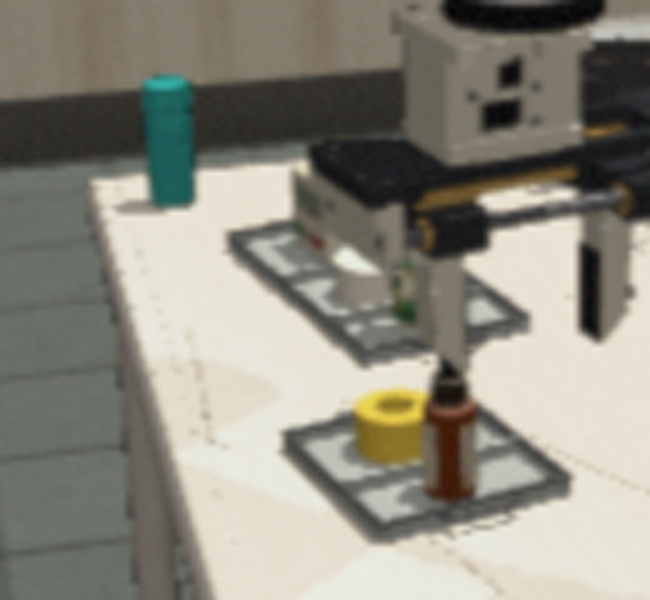

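```bash
python3 -c "
from plant import bot
print(bot.close_job())"
```

```text
the job is handed in; nothing more can be done
None
```

I placed all five things in the order you gave and handed the job in at about 31.5 s of the 115 s allowed. In the tray with three compartments, the jar is in the narrow end, the large roll in the middle and the timer in the widest. In the tray with two, the dropper bottle is in the narrower and the small roll in the wider.

- **Setting down:** I lowered each thing until the force reading rose to about 6–10 N. I then opened the fingers and lifted straight up.
- **Final pictures:** The last top and side views show every item upright, or flat for the rolls, and inside its own compartment. The turquoise look-alike had not moved and the arm was clear. In the final side view the gripper hid the timer and most of the jar, so those two rest on the top view and earlier side views.
- **Checks that disagreed:** The side camera sat about 1.5 px (a few mm) off the top camera, so I took positions from the top view. The timer sat about 3 mm off my first estimate in the grip, and I corrected for that before lowering it. The grip width read 1–1.5 mm under the stated diameters on the rolls and the dropper bottle.
- **Refused command:** One arm command was refused because I left out the roll value. It had no effect on the scene.

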